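# Strip the spent filters from the air unit into the sealed waste crate

## Task

Open the yellow waste crate: pull the retaining pin out of its hasp and lay it in the steel tray, then lift the red lid off and lay it flat, handle up, in the middle of the light blue mat. Turn every spent orange filter cartridge still locked in the air filter unit counter-clockwise to its stop, lift it out, and put it in the crate, along with the one standing loose on the bench; each must be wholly inside, below the rim. Do not knock over the glass jars.

Things in the scene. Friction and masses are not known exactly. Their poses are not given: they have to be found in the camera images.
- cart_d: spent filter cartridge, 64 mm tall, 0.14 kg: orange cap disc 56 mm across, 18.5 to 26.5 mm up; upright bar grip on it, 44 mm along own x, 14 mm thick, 26.5 to 64 mm up; grey neck 41 mm across below; steel cross bar 64 x 10 x 10 mm along own x at its foot, whose ends are the locking lugs. Origin: centre of underside, z up. This one is always present and stands loose in front of the unit
- cart_d_top (a point): centre of the top of cart_d's bar grip, 64 mm above its origin along its axis
- cart_a: cartridge like cart_d, locked in the socket at unit y = +90 mm, underside 41.5 mm above the bench, grip 0.85 to 1.35 rad clockwise (from above) of the unit's x axis. Its lugs are under the deck plate (2.5 mm of play). May be absent
- cart_a_top (a point): centre of the top of cart_a's bar grip, 64 mm above its origin along its axis
- cart_b: cartridge like cart_d, locked in the socket in the middle of the unit, underside 41.5 mm above the bench, grip 0.85 to 1.35 rad clockwise (from above) of the unit's x axis. Its lugs are under the deck plate (2.5 mm of play). May be absent
- cart_b_top (a point): centre of the top of cart_b's bar grip, 64 mm above its origin along its axis
- cart_c: cartridge like cart_d, locked in the socket at unit y = -90 mm, underside 41.5 mm above the bench, grip 0.85 to 1.35 rad clockwise (from above) of the unit's x axis. Its lugs are under the deck plate (2.5 mm of play). May be absent
- cart_c_top (a point): centre of the top of cart_c's bar grip, 64 mm above its origin along its axis
- unit: air filter unit, white box 110 (x) x 290 (y) x 60 mm high, fixed, aluminium deck on top with three bayonet sockets at unit x = 0, y = +90, 0, -90 mm. Origin: centre of underside. Each socket has two notches, 16 mm wide, reaching 39 mm out along unit +x and -x; their ends show beyond the cartridge caps
- socket_b (a point): middle socket, centre of its mouth on the deck. To free a cartridge turn it counter-clockwise (from above), easily, until its lugs meet a hard stop at most 0.06 rad past the notches: its grip then lies along the unit's x (within 0.08 rad) and it lifts straight out; after 20 mm it is clear of the deck. All sockets are alike
- crate: yellow waste crate, open-topped under its loose lid, 186 x 186 mm, 75 mm high, walls and floor 5 mm, fixed. Origin: centre of underside. Room for four cartridges standing 2 by 2, at x and y = +-43 mm
- staple (a point): middle of the window of the steel hasp staple fixed outside the crate's -x wall (crate x = -113 mm, y = 0, 86 mm up); it comes up through a slot in the lid. The window is 14 mm wide and looks along crate y; the staple is 30 mm wide (x), 8 mm thick, its top 103 mm above the bench
- lid: loose red lid, plate 233 (x) x 190 (y) x 6 mm, 0.3 kg. Black bar handle over its centre: 90 mm along own y, 14 mm thick, 30 to 46 mm above the origin, on two legs. Origin: centre of underside; starts 75 mm up, at crate x = -23.5 mm. A 38 x 16 mm slot near its -x edge goes over the staple, which stands 28 mm above the lid's underside: lift 35 mm straight up to clear it
- pin: loose retaining pin lying on the lid through the staple: steel shaft 9 mm thick along own y, y = -20 to +25 mm; green grip block at y = +25 to +50 mm, 14 mm thick (x), 42 mm tall. Origin: underside of the shaft; starts within 6 mm of the staple's middle, own y along crate y. Pull it about 35 mm along its own +y to free it
- tray: shallow steel tray for small parts, 100 (x) x 110 (y) x 16 mm, walls and floor 4 mm, fixed. Origin: centre of underside
- mat: light blue flat mat, 270 (x) x 230 (y) x 3 mm, fixed to the bench. Origin: centre of underside
- jar_a: bystander: glass specimen jar, black cap, 54 mm across, 85 mm tall, standing at the back left. Origin: centre of underside
- jar_b: bystander: the same kind of jar at the back right

How it is judged (in metres and radians):
On the way, in this order (a step that is already met when the one before it is completed fails the run):
1. the pin is pulled out of the staple (distance between pin and staple above 0.04 m), for 0.2 s.
2. the lid is lifted off and clear of the crate (horizontal distance between lid and crate above 0.13 m), for 0.2 s.
At the end, for the whole second after the job is handed in: All cartridges present are in the crate (origin within 90 mm of its centre in crate x and y; top under 79 mm, underside under 60 mm up), lid flat on the mat, handle up (centres within 60 mm, tilt under 0.1 rad), pin in the tray (origin within its walls, under 30 mm up), all at rest (x of cart_a in the frame of crate between -0.09 and 0.09 m and y of cart_a in the frame of crate between -0.09 and 0.09 m and z of each of cart_a_top, cart_b_top, cart_c_top, cart_d_top in the frame of crate below 0.079 m and z of each of cart_a, cart_b, cart_c, cart_d in the frame of crate below 0.06 m and linear speed of each of cart_a, cart_b, cart_c, cart_d, lid, pin below 0.03 m/s and x of cart_b in the frame of crate between -0.09 and 0.09 m and y of cart_b in the frame of crate between -0.09 and 0.09 m and x of cart_c in the frame of crate between -0.09 and 0.09 m and y of cart_c in the frame of crate between -0.09 and 0.09 m and x of cart_d in the frame of crate between -0.09 and 0.09 m and y of cart_d in the frame of crate between -0.09 and 0.09 m and horizontal distance between lid and mat below 0.06 m and angle between lid's own z axis and vertical below 0.1 rad and height (world z) of lid below 0.015 m and x of pin in the frame of tray between -0.05 and 0.05 m and y of pin in the frame of tray between -0.055 and 0.055 m and z of pin in the frame of tray below 0.03 m); the robot touches nothing.
It fails at once if a glass jar is knocked over (angle between any of jar_a, jar_b's own z axis and vertical above 0.7 rad).
Of cart_a, cart_b, cart_c only 2 to 3 are there at a start; the rules pass over those that are not, and their reading is None.
At some moment in a run one of cart_d may be knocked a few centimetres aside while the robot is not near it.
Once in a run the grip may slacken for a moment while it holds something.
It also fails if it takes over 210 s, if anything falls off the work surface, if the arm or the gripper's body presses on something with over 40 N, if the wrist force passes 120 N, or if a joint passes its speed limit or range.

## Robot

A 6-joint arm with a two-finger parallel gripper is mounted at the origin on the work surface. World frame = base frame: x ahead of the robot, y to its left, z up, the work surface at z = 0. Lengths are in m, angles in degrees, forces in N, time in s.
With the tool pointing down it reaches from about 0.3 to 0.85 m from the base axis. Payload 4.2 kg.
Tool frame: the origin (TCP) lies midway between the tips of the shut fingers; the grasp point (between the pads) lies 19 mm behind it; z points along the fingers, y is the line along which they close (so a half turn about z gives the same grasp; the last joint's range is limited). The gripper opens to 91 mm and grips with 3 to 60 N. Pads are 32 mm wide; open, the fingers measure 118 mm over their backs; the gripper's body (76 mm by 178 mm) begins 60 mm behind the grasp point.
Start: joints at [68.239, 18.312, 89.639, -0, 72.044, -1.146], TCP at [0.202, 0.538, 0.177] pointing down, gripper open.
Joint ranges: [-177.97, 177.97], [-48.28, 115.42], [12.27, 149.76], [-77.06, 257.06], [2.81, 150.46], [-146.56, 146.56]. Speed limits (degrees/s): [147.25, 147.25, 180, 180, 180, 180].

## Interface

Orientations are given as [roll, pitch, yaw] about the fixed x, y, z axes, in that order (R = Rz(yaw) Ry(pitch) Rx(roll)).
In Python, from station import ctrl, gripper_to, state, imaging, order gives the robot as it stands. Calls block until the motion is done:
- ctrl.movep(position, orientation): joint-space move of the TCP to a pose.
- ctrl.move_l(position, rot=None, max_speed=0.15, contact_N=None): straight line of the TCP; rot=None keeps the orientation; max_speed is the mean speed in m/s. With contact_N (N) it stops when the force on the tool has changed by that much, and returns True; else False.
- ctrl.movej(angles): joint-space move.
- gripper_to(opening, grip_force=None): opening from 0.0 (shut) to 1.0 (fully open); grip_force is the grip in N (None keeps the last); returns when the fingers have stopped.
- ctrl.wait(seconds).
- ctrl.ik(position, orientation): joint angles nearest the present ones, or None.
- state(): the state.
- imaging.snapshot(name): name is "scene" or "side" or "wrist"; returns (picture, depth): 400x640x3 uint8, blue, green, red; 400x640 float32, m along the optical axis (not along the pixel's ray), 0 where there is no reading.
- imaging.camera_params(name): a dict with "fx", "fy", "cx", "cy" (pixels), "extrinsics" (4x4, takes a point from world to camera coordinates); the wrist camera has in their place "tool_from_camera" (4x4, takes a point from camera to tool coordinates, whose origin is the TCP and whose axes are the flange's). Camera axes: x right, y up, looking along -z (the intrinsics and any distortion apply to the point x, -y, -z); pixel columns grow to the right and rows downward; lengths in m; the calibration is good to about 2 mm. A picture is of the moment at which its call begins: read the wrist's pose just before it. camera_params takes no time and is no camera call.
A pose or a line that the arm cannot do raises ctrl.MotionError and nothing moves.
- order.sign_off(): hands the job in; it is judged then, once.
The state is a dict: "time_s": time; "q": joint angles; "qvel": joint speeds; "effort": joint torques, N m; "eef_pos": TCP position; "ee_rot": TCP orientation; "contact_force": force on the tool from outside, world axes, zero at the start; "wrist_torque": the same for the moment, N m; "gripper_width": opening from 0.0 (shut) to 1.0 (fully open); "grasp_force": force on a finger pad.
Only numpy, scipy, OpenCV 4.12 (cv2) and the standard library are available. Lean on these libraries where they do the work, as an engineer would, in place of code of your own. Each camera call takes 0.05 s, during which the arm holds its last target. There are 200 camera calls.

## Working session

There is one attempt and no reset: what is moved stays moved. The work goes in short steps, each a Python script; the robot and the scene stay as the last script left them, time stands still between calls to the robot, and variables do not carry over. Pictures are saved under pics/ and viewed, at most 14 in all, crops included, and the job is handed in when it is done.

```bash
ls; mkdir -p pics; cat > h.py <<'E'
import numpy as np, cv2
from station import ctrl, gripper_to, state, imaging, order
E
python3 - <<'E'
from h import *
for n in ("scene","side","wrist"):
    p=imaging.camera_params(n); print(n,{k:(np.round(v,4).tolist() if not isinstance(v,str) else v) for k,v in p.items()})
    s=state(); im,d=imaging.snapshot(n); cv2.imwrite(f"pics/{n}0.png",im); np.save(f"{n}0.npy",d)
print(s)
E
```

```text
pics
scene {'fx': 476.674, 'fy': 476.674, 'cx': 316.0991, 'cy': 200.2827, 'extrinsics': [[-0.3799, 0.925, -0.002, 0.2101], [-0.6369, -0.26, 0.7257, 0.2939], [0.6708, 0.277, 0.688, -1.5842], [0.0, 0.0, 0.0, 1.0]]}
side {'fx': 438.7008, 'fy': 438.7008, 'cx': 320.1515, 'cy': 197.5424, 'extrinsics': [[0.9234, -0.3835, 0.018, -0.4989], [0.212, 0.5484, 0.8089, -0.1936], [-0.3201, -0.7431, 0.5876, -1.0066], [0.0, 0.0, 0.0, 1.0]]}
wrist {'fx': 338.4697, 'fy': 338.4697, 'cx': 320.3786, 'cy': 196.3464, 'tool_from_camera': [[-0.001, 0.9596, 0.2814, 0.0794], [1.0, 0.0009, 0.0006, 0.0011], [0.0003, 0.2814, -0.9596, -0.2079], [0.0, 0.0, 0.0, 1.0]]}
{'time_s': 0.1, 'q': array([ 6.82392446e+01,  1.83464201e+01,  8.96971187e+01, -9.51938481e-04,
        7.20432962e+01, -1.14480199e+00]), 'qvel': array([ 0.0070432 , -0.06410789, -0.14620867, -0.02103718, -0.08965513,
       -0.01818508]), 'effort': array([ 2.98290870e-04, -4.13328767e+01, -2.32510632e+01,  7.28180772e-02,
        4.21026349e-02, -4.71325268e-05]), 'eef_pos': array([0.20227274, 0.53772808, 0.17643558]), 'ee_rot': array([-1.79913164e+02, -8.29955404e-04,  1.59384340e+02]), 'contact_force': array([-0.35167558,  0.03262756,  0.21771777]), 'wrist_torque': array([ 0.01925109, -0.00744468, -0.00762966]), 'grasp_force': 0.0, 'gripper_width': 1.0014812056002744}
```

View pics/scene0.png

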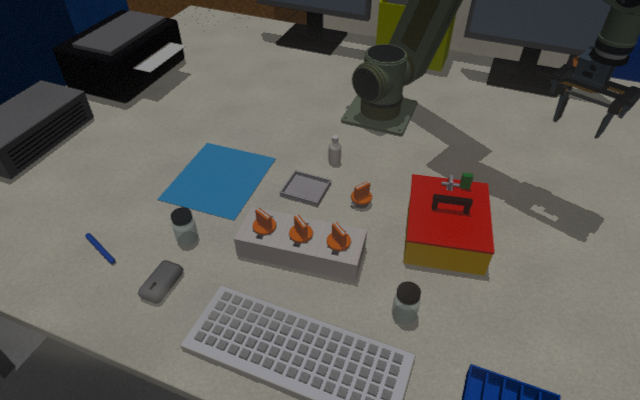

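View pics/side0.png

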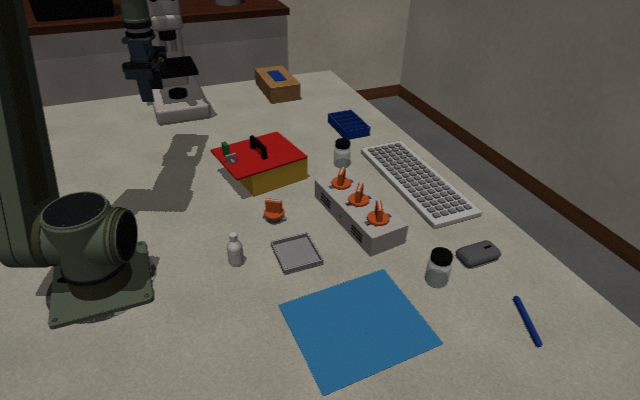

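```bash
cat > h.py <<'E'
import numpy as np, cv2
from scipy.spatial.transform import Rotation as R
from station import ctrl, gripper_to, state, imaging, order
def cam(n, s=None):
    p=imaging.camera_params(n); K=(p['fx'],p['fy'],p['cx'],p['cy'])
    if n!='wrist': return K,np.linalg.inv(p['extrinsics'])
    T=np.eye(4); T[:3,:3]=R.from_euler('xyz',s['ee_rot'],degrees=True).as_matrix(); T[:3,3]=s['eef_pos']
    return K,T@np.array(p['tool_from_camera'])
def rays(uv,K,T):
    uv=np.asarray(uv,float).reshape(-1,2)
    d=np.c_[(uv[:,0]-K[2])/K[0],-(uv[:,1]-K[3])/K[1],-np.ones(len(uv))]
    return T[:3,3],d@T[:3,:3].T
def onplane(uv,z,K,T):
    o,d=rays(uv,K,T); return o+d*((z-o[2])/d[:,2])[:,None]
def points(dep,K,T):           # HxWx3 world points
    v,u=np.indices(dep.shape); o,d=rays(np.c_[u.ravel(),v.ravel()],K,T)
    P=o+d*dep.reshape(-1,1); P[dep.ravel()<=0]=np.nan; return P.reshape(*dep.shape,3)
def hsvmask(im,lo,hi): return cv2.inRange(cv2.cvtColor(im,cv2.COLOR_BGR2HSV),lo,hi)
COL=dict(red=[((0,180,60),(4,255,255)),((174,180,60),(179,255,255))],orange=[((5,170,60),(16,255,255))],
 yellow=[((20,150,60),(33,255,255))],green=[((50,100,30),(85,255,255))],blue=[((95,100,80),(108,255,255))])
def mask(im,c): return sum(hsvmask(im,*l) for l in COL[c])
def comps(m,amin=30):
    n,l,st,ce=cv2.connectedComponentsWithStats(m); return [(l==i) for i in range(1,n) if st[i,4]>=amin]
def rect(P):                    # xy points -> centre, sizes, angle of 1st side (deg)
    (c,s,a)=cv2.minAreaRect(np.float32(P[:,:2]*1000)); return np.round(c,1),np.round(s,1),round(a,2)
E
python3 - <<'E'
from h import *
for n in ("scene","side"):
    im=cv2.imread(f"pics/{n}0.png"); d=np.load(f"{n}0.npy"); K,T=cam(n); P=points(d,K,T)
    print(n, 'bench z',np.nanmedian(P[:,:,2]))
    for c,z in (("red",.081),("blue",.003),("green",.123),("orange",None)):
        for m in comps(mask(im,c)):
            q=P[m]; q=q[~np.isnan(q).any(1)]
            if not len(q): continue
            vu=np.argwhere(m)[:,::-1]
            print(c,len(q),'uv',vu.mean(0).round(1),'z5/50/95',np.percentile(q[:,2],[5,50,95]).round(3),'xy',q[:,:2].mean(0).round(3),
              rect(onplane(vu,z,K,T)) if z else '')
E
```

```text
scene bench z -0.0007165213204900489
red 4877 uv [449.4 216. ] z5/50/95 [0.077 0.079 0.082] xy [0.481 0.309] (array([465.7, 305.8]), array([234.5, 188.1]), 11.03)
blue 5131 uv [217.9 180.6] z5/50/95 [-0.002  0.001  0.004] xy [ 0.503 -0.317] (array([ 495.6, -318.6]), array([269.8, 229.1]), 2.5)
green 126 uv [466.2 179.7] z5/50/95 [0.089 0.109 0.123] xy [0.373 0.325] (array([392.7, 324.8]), array([56.2, 22. ]), 2.16)
orange 130 uv [361.7 198.3] z5/50/95 [0.022 0.025 0.029] xy [0.447 0.085] 
orange 228 uv [299.8 232.8] z5/50/95 [0.064 0.067 0.103] xy [0.66  0.003] 
orange 165 uv [262.9 227.1] z5/50/95 [0.064 0.066 0.069] xy [ 0.671 -0.086] 
orange 223 uv [337.  240.5] z5/50/95 [0.064 0.067 0.104] xy [0.65  0.091] 
orange 93 uv [449.4 247.5] z5/50/95 [0.072 0.075 0.078] xy [0.577 0.328] 
side bench z 6.508035962743408e-05
red 2168 uv [259.4 155.4] z5/50/95 [0.078 0.081 0.083] xy [0.461 0.289] (array([460.3, 300.3]), array([232.7, 195.3]), 11.04)
blue 11653 uv [356.5 329.7] z5/50/95 [0.    0.002 0.005] xy [ 0.484 -0.333] (array([ 490.6, -322.4]), array([269. , 229.8]), 2.45)
green 68 uv [224.8 148. ] z5/50/95 [0.092 0.11  0.124] xy [0.365 0.317] (array([361.7, 294.3]), array([72.8, 15. ]), 81.03)
orange 215 uv [340.8 181.3] z5/50/95 [0.064 0.068 0.103] xy [0.634 0.08 ] 
orange 241 uv [358.2 198.3] z5/50/95 [0.063 0.068 0.103] xy [ 0.644 -0.009] 
orange 307 uv [273.1 209.9] z5/50/95 [0.023 0.033 0.063] xy [0.432 0.07 ] 
orange 270 uv [377.7 217.1] z5/50/95 [0.063 0.067 0.103] xy [ 0.654 -0.098]
```

```bash
cat >> h.py <<'E'
def shot(name,n='wrist'):
    ctrl.wait(0.3); s=state(); im,d=imaging.snapshot(n); K,T=cam(n,s); cv2.imwrite(f"pics/{name}.png",im); np.savez(f"{name}.npz",d=d,T=T,K=K)
    return im,d,K,T
def load(name):
    z=np.load(f"{name}.npz"); return cv2.imread(f"pics/{name}.png"),z['d'],tuple(z['K']),z['T']
E
python3 - <<'E'
from h import *
ctrl.movep([0.46,0.0,0.33],[180,0,180]); im,d,K,T=shot('w1'); P=points(d,K,T); print('bench',np.nanmedian(P[:,:,2]))
for m in comps(mask(im,'orange')):
    q=P[m]; print('orange',m.sum(),np.argwhere(m)[:,::-1].mean(0).round(0),np.nanpercentile(q[:,2],[5,50,95]).round(3),np.nanmean(q,0).round(3))
ctrl.movep([0.42,0.30,0.27],[180,0,101]); im,d,K,T=shot('w2'); P=points(d,K,T)
for c in('green','red','orange'):
  for m in comps(mask(im,c)):
    vu=np.argwhere(m)[:,::-1]; q=P[m]; print(c,m.sum(),vu.mean(0).round(0),np.nanpercentile(q[:,2],[5,50,95]).round(3),np.nanmean(q,0).round(3),
       rect(onplane(vu,{'green':.123,'red':.081,'orange':.0265}[c],K,T)))
E
```

```text
bench 0.00426057361532739
orange 936 [372. 135.] [0.025 0.027 0.065] [0.434 0.077 0.037]
orange 741 [378. 268.] [0.066 0.069 0.104] [0.629 0.089 0.075]
orange 551 [320. 271.] [0.066 0.069 0.092] [0.637 0.001 0.072]
orange 346 [263. 274.] [0.065 0.068 0.07 ] [ 0.644 -0.087  0.068]
green 404 [276. 141.] [0.096 0.123 0.125] [0.369 0.326 0.119] (array([368.9, 326.9]), array([16.8, 27. ]), 10.91)
red 27647 [357. 160.] [0.08  0.081 0.083] [0.462 0.315 0.081] (array([461.9, 306.4]), array([232.3, 187.5]), 10.91)
orange 33 [300. 319.] [0.063 0.065 0.2  ] [0.434 0.091 0.085] (array([438. ,  48.5]), array([ 2.1, 39.8]), 57.44)
orange 106 [309. 316.] [0.049 0.063 0.065] [0.447 0.083 0.064] (array([446.8,  53. ]), array([24.8, 20.1]), 6.76)
orange 104 [426. 336.] [0.064 0.068 0.076] [0.612 0.092 0.079] (array([637.9,  55.2]), array([10.7, 34.7]), 35.25)
```

View pics/w1.png

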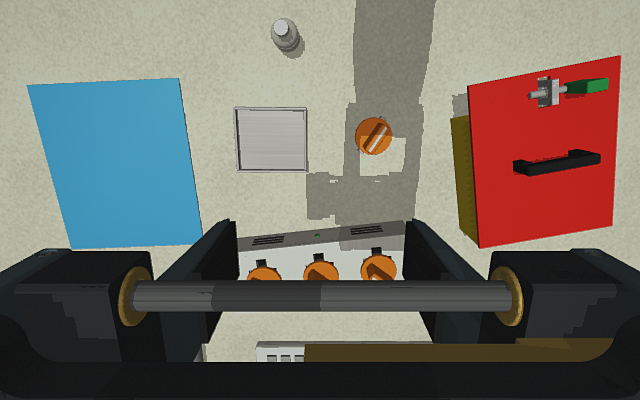

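View pics/w2.png

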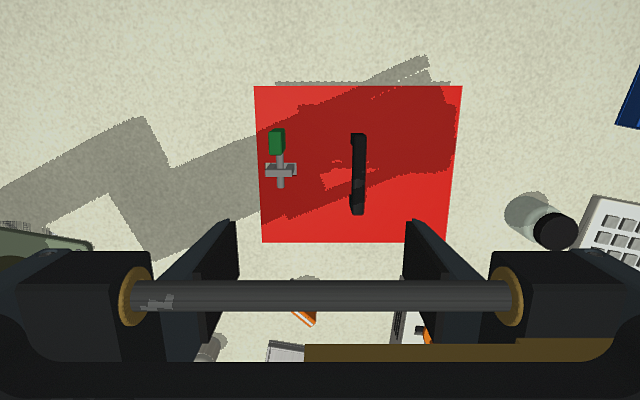

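```bash
cat >> h.py <<'E'
def down(xy,z,yaw): return [xy[0],xy[1],z],[180,0,yaw]
def info(t): 
    s=state(); print(t,'t',round(s['time_s'],1),'w',round(s['gripper_width'],3),'F',np.round(s['contact_force'],1),'g',round(s['grasp_force'],1),'p',np.round(s['eef_pos'],4)); return s
E
python3 - <<'E'
from h import *
im,d,K,T=load('w1')
c=onplane([(235,107),(307,107),(307,172),(236,172)],.016,K,T); print('tray',c.round(4).tolist(),c.mean(0))
a=np.radians(10.95); u=np.array([-np.sin(a),np.cos(a)]); g=np.array([.3675,.3257])
gripper_to(.5,25); ctrl.movep(*down(g,.19,100.95)); print(ctrl.move_l([*g,.091],max_speed=.08,contact_N=6)); info('down')
gripper_to(0,25); info('closed')
print(ctrl.move_l([*(g+u*.065),.091],max_speed=.06)); info('pulled')
ctrl.move_l([*(g+u*.065),.2]); info('up'); shot('w3')
E
```

```text
tray [[0.395, -0.1262, 0.016], [0.395, -0.0189, 0.016], [0.4939, -0.02, 0.016], [0.4939, -0.1317, 0.016]] [ 0.44446951 -0.07422253  0.016     ]
False
down t 7.5 w 0.502 F [-0.2 -0.8  0.3] g 0.0 p [0.3678 0.326  0.0915]
closed t 8.3 w 0.009 F [-0.   0.  -0.1] g 0.0 p [0.3675 0.3257 0.091 ]
False
pulled t 9.5 w 0.005 F [ 0.1  1.  -0.4] g 0.0 p [0.3552 0.3892 0.091 ]
up t 10.4 w 0.003 F [0.6 0.8 1.1] g 0.0 p [0.3547 0.3889 0.1991]
```

View pics/w3.png

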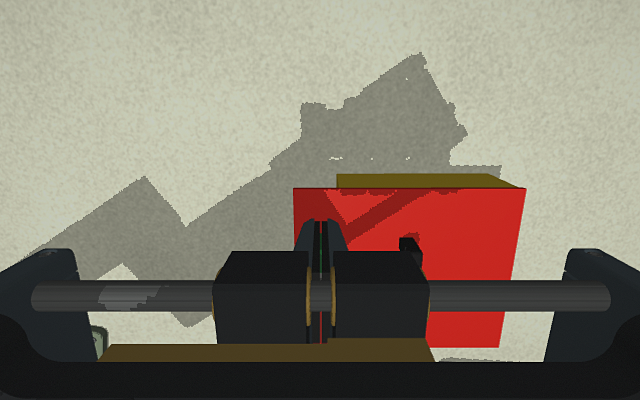

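```bash
python3 - <<'E'
from h import *
gripper_to(.5); im,d,K,T=shot('w4'); s,_,_,_=shot('s4','scene')
c=cv2.resize(s[140:290,380:540],None,fx=3,fy=3,interpolation=cv2.INTER_CUBIC)
cv2.imwrite('pics/c4.png',np.hstack([cv2.resize(im,(640,450))[:, 150:470],c[:450]]))
P=points(d,K,T)
for m in comps(mask(im,'green')):
    vu=np.argwhere(m)[:,::-1]; q=P[m]; print(m.sum(),vu.mean(0).round(0),np.nanpercentile(q[:,2],[5,50,95]).round(3),np.nanmean(q,0).round(3),rect(onplane(vu,.123,K,T)))
E
```

```text
558 [319. 253.] [0.089 0.123 0.124] [0.366 0.33  0.116] (array([365.5, 333.1]), array([13.1, 39.4]), 10.89)
```

View pics/c4.png

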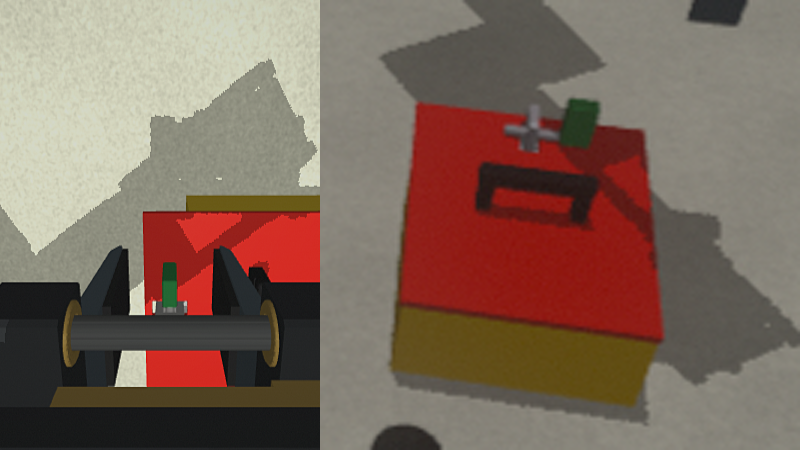

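```bash
python3 - <<'E'
from h import *
for n,cols in(('w3',(311,321,331)),('w4',(0,))):
    im,d,K,T=load(n); P=points(d,K,T)
    Pt=P.reshape(-1,3); s=state()
    if n=='w3':
        for v in (215,220,224,228,235,245,255):
            print(v,[ (P[v,u].round(3).tolist(),im[v,u].tolist()) for u in cols])
    else:
        for v in (225,232,240,250): print(v,[P[v,u].round(3).tolist() for u in (265,272,280,290,360,370,380,390)])
print(s['eef_pos'],s['ee_rot'],s['q'])
E
```

```text
215 [([0.353, 0.354, 0.083], [25, 30, 141]), ([0.363, 0.355, 0.082], [26, 30, 141]), ([0.373, 0.357, 0.082], [25, 30, 141])]
220 [([0.347, 0.407, 0.24], [45, 43, 33]), ([0.364, 0.35, 0.081], [26, 29, 144]), ([0.358, 0.409, 0.24], [45, 42, 26])]
224 [([0.348, 0.406, 0.244], [46, 42, 36]), ([0.365, 0.346, 0.081], [23, 27, 121]), ([0.358, 0.408, 0.245], [44, 42, 37])]
228 [([0.348, 0.406, 0.25], [44, 42, 36]), ([0.366, 0.341, 0.081], [23, 28, 122]), ([0.358, 0.408, 0.25], [44, 41, 36])]
235 [([0.348, 0.407, 0.26], [45, 42, 36]), ([0.366, 0.336, 0.087], [30, 53, 21]), ([0.357, 0.409, 0.26], [43, 41, 34])]
245 [([0.348, 0.406, 0.27], [45, 41, 36]), ([0.366, 0.337, 0.113], [30, 55, 23]), ([0.357, 0.408, 0.271], [44, 42, 37])]
255 [([0.349, 0.407, 0.28], [45, 42, 36]), ([0.367, 0.331, 0.123], [35, 61, 26]), ([0.357, 0.408, 0.281], [45, 43, 36])]
225 [[0.325, 0.402, 0.248], [0.328, 0.401, 0.243], [0.319, 0.304, -0.0], [0.332, 0.306, 0.0], [0.405, 0.352, 0.081], [0.378, 0.411, 0.243], [0.382, 0.413, 0.247], [0.435, 0.359, 0.083]]
232 [[0.326, 0.403, 0.257], [0.329, 0.402, 0.253], [0.321, 0.294, -0.001], [0.334, 0.296, -0.0], [0.406, 0.345, 0.082], [0.377, 0.41, 0.252], [0.381, 0.413, 0.256], [0.437, 0.35, 0.081]]
240 [[0.328, 0.401, 0.263], [0.331, 0.401, 0.261], [0.323, 0.283, -0.001], [0.336, 0.285, -0.001], [0.408, 0.336, 0.082], [0.375, 0.411, 0.263], [0.379, 0.413, 0.267], [0.384, 0.414, 0.266]]
250 [[0.329, 0.401, 0.273], [0.331, 0.396, 0.261], [0.325, 0.269, -0.0], [0.338, 0.272, 0.002], [0.411, 0.325, 0.082], [0.376, 0.406, 0.264], [0.378, 0.411, 0.273], [0.381, 0.413, 0.277]]
[0.35514845 0.38952584 0.19999052] [-1.79998505e+02 -2.58816450e-04  1.00951318e+02] [4.63922926e+01 1.31738464e+01 9.35417337e+01 1.12511105e-03
 7.32854876e+01 3.54406512e+01]
```

```bash
python3 - <<'E'
from h import *
gripper_to(0); ctrl.movep([.33,.14,.1],[180,0,130]); info('a')
for z in (0.01,-0.02,-.045):
    try: r=ctrl.move_l([.33,.14,z],max_speed=.03,contact_N=4)
    except ctrl.MotionError as e: print(e);break
    info(str(r))
    if r: break
ctrl.move_l([.33,.14,.12])
E
```

```text
a t 14.1 w 0.0 F [ 0.5  0.2 -0.1] g 0.0 p [0.3312 0.1407 0.1006]
False t 17.2 w 0.006 F [-0.5 -0.2  0.3] g 0.0 p [0.3301 0.14   0.0101]
False t 18.4 w 0.003 F [ 0.7 -0.4  0.2] g 0.0 p [ 0.3302  0.1401 -0.0199]
True t 18.9 w 0.003 F [-2.2 -0.9  5.4] g 0.0 p [ 0.3301  0.1401 -0.0348]
```

The bench touch at reported z = -0.035 shows the real fingertips sit about 34.5 mm short of the reported TCP, which explains the missed grasp. I'll correct for that.

```bash
cat >> h.py <<'E'
DZ=.0345                                   # real tips are this far above the reported TCP (bench touch)
def mv(xy,tip,yaw): ctrl.movep([xy[0],xy[1],tip-DZ],[180,0,yaw])
def ln(xy,tip,speed=.12,yaw=None,contact=None):
    return ctrl.move_l([xy[0],xy[1],tip-DZ],None if yaw is None else [180,0,yaw],max_speed=speed,contact_N=contact)
E
python3 - <<'E'
from h import *
a=np.radians(10.95); u=np.array([-np.sin(a),np.cos(a)]); g=np.array([.3672,.3262])
gripper_to(.5,25); mv(g,.19,100.95); print(ln(g,.091,.08,contact=6)); info('down')
gripper_to(0,25); s=info('closed')
if s['gripper_width']>.1:
    ln(g+u*.065,.091,.06); info('pulled')
    ln(g+u*.065,.2); info('up'); shot('w5')
E
```

```text
False
down t 23.2 w 0.5 F [0.2 1.1 0.3] g 0.0 p [0.3675 0.3265 0.057 ]
closed t 23.8 w 0.152 F [ 0.9 -0.3  0.2] g 25.0 p [0.3672 0.3262 0.0566]
pulled t 25.0 w 0.148 F [-0.9  1.5  1.4] g 25.0 p [0.3549 0.3904 0.0566]
up t 26.0 w 0.153 F [-0.1  0.1  0.5] g 25.0 p [0.3544 0.3895 0.1646]
```

```bash
python3 - <<'E'
from h import *
t=np.array([.4445,-.0515]); info('hold')
mv(t,.2,90); info('above'); print(ln(t,.05,.1),ln(t,.0155,.03,contact=4)); info('low')
gripper_to(.4); ctrl.wait(.2); ln(t,.2); info('up')
mv([.34,-.05],.27,180); im,d,K,T=shot('w6'); P=points(d,K,T)
for m in comps(mask(im,'green')):
    q=P[m]; print(m.sum(),np.nanpercentile(q[:,2],[5,50,95]).round(3),np.nanmean(q,0).round(3))
E
```

```text
hold t 26.4 w 0.153 F [0.6 0.4 0.7] g 25.0 p [0.3548 0.3899 0.1652]
above t 28.0 w 0.15 F [-0.3 -0.2 -0.5] g 25.0 p [ 0.4447 -0.0508  0.1655]
False False
low t 31.0 w 0.152 F [-0.8 -0.1 -0.5] g 25.0 p [ 0.4447 -0.0515 -0.0188]
up t 33.4 w 0.4 F [ 0.4  0.7 -1.4] g 0.0 p [ 0.444  -0.0515  0.1649]
385 [0.011 0.042 0.047] [ 0.441 -0.053  0.035]
```

View pics/w6.png

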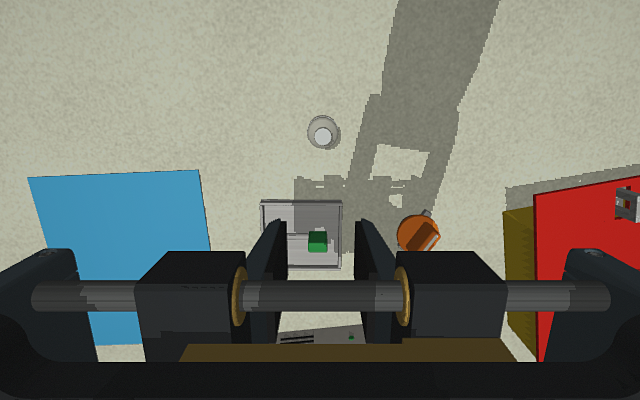

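```bash
python3 - <<'E'
from h import *
im,d,K,T=load('w2'); m=hsvmask(im,(0,0,0),(179,255,60))>0; m[:, :330]=0; m[:,390:]=0; m[:125]=0; m[220:]=0
P=points(d,K,T); q=P[m&(P[:,:,2]>.112)&(P[:,:,2]<.128)]; print('handle',len(q),q.mean(0).round(4),rect(q))
h=rect(q)[0]/1000
s=cv2.imread('pics/scene0.png'); K,T=cam('scene'); print('jars',onplane([(181,215),(408,294)],.085,K,T).round(3).tolist())
assert np.hypot(*(h-[.462,.305]))<.008
gripper_to(.6,50); mv(h,.2,100.95); print(ln(h,.094,.1,contact=8)); info('down')
gripper_to(0,50); s=info('closed')
if s['gripper_width']>.1:
    ln(h,.18,.08); info('up'); shot('w7')
E
```

```text
handle 1041 [0.4609 0.3086 0.1208] (array([461.8, 306.6]), array([13.7, 88.4]), 10.83)
jars [[0.723, -0.272, 0.085], [0.74, 0.276, 0.085]]
False
down t 38.7 w 0.598 F [ 0.2  0.1 -0.3] g 0.0 p [0.4623 0.3069 0.0602]
closed t 39.4 w 0.151 F [-0.8 -0.1  1.3] g 50.0 p [0.4616 0.3065 0.0595]
up t 40.7 w 0.148 F [-0.3 -0.5 -4.9] g 50.0 p [0.4614 0.3063 0.1448]
```

```bash
python3 - <<'E'
from h import *
t=np.array([.493,-.3205])
mv(t,.18,92.5); s=info('above')
if s['gripper_width']>.1:
    ln(t,.06,.1); print(ln(t,.0215,.03,contact=5)); info('low'); gripper_to(.6); ctrl.wait(.2); ln(t,.2); info('up')
    im,d,K,T=shot('w8'); P=points(d,K,T)
    for c in ('red','blue'):
        m=mask(im,c)>0; q=P[m&(P[:,:,2]<.1)]; print(c,len(q),np.nanpercentile(q[:,2],[5,50,95]).round(4))
    im,d,K,T=shot('s8','scene')
    m=max(comps(mask(im,'red')),key=np.sum); print(rect(onplane(np.argwhere(m)[:,::-1],.009,K,T)))
    mv([.485,.22],.30,100.95); im,d,K,T=shot('w9'); P=points(d,K,T)
    for c in ('yellow','orange'):
      for m in comps(mask(im,c)):
        q=P[m]; print(c,m.sum(),np.nanpercentile(q[:,2],[5,50,95]).round(3),np.nanmean(q,0).round(3))
cv2.imwrite('pics/c9.png',np.vstack([cv2.resize(cv2.imread('pics/s8.png'),(480,300)),cv2.resize(cv2.imread('pics/w9.png'),(480,300))]))
E
```

```text
above t 43.3 w 0.149 F [-0.3 -0.  -3.9] g 50.0 p [ 0.4935 -0.3196  0.1455]
True
low t 45.8 w 0.147 F [ 0.  -0.3  6. ] g 50.0 p [ 0.4929 -0.3204 -0.0125]
up t 48.4 w 0.602 F [0.6 0.1 0.2] g 0.0 p [ 0.4926 -0.3202  0.1647]
red 32104 [0.0081 0.0094 0.0106]
blue 11950 [0.0021 0.0034 0.0047]
(array([ 496.8, -318.6]), array([231.4, 187.9]), 2.44)
yellow 28294 [0.004 0.006 0.075] [0.486 0.317 0.021]
yellow 65 [0.397 0.399 0.401] [0.509 0.261 0.399]
yellow 67 [0.397 0.399 0.401] [0.449 0.249 0.399]
yellow 74 [0.4   0.402 0.403] [0.451 0.242 0.402]
yellow 81 [0.4   0.402 0.403] [0.51  0.254 0.402]
yellow 52 [0.405 0.409 0.412] [0.532 0.254 0.409]
yellow 136 [0.406 0.407 0.408] [0.468 0.242 0.407]
yellow 113 [0.406 0.407 0.408] [0.488 0.246 0.407]
yellow 56 [0.406 0.407 0.408] [0.502 0.248 0.407]
yellow 41 [0.412 0.412 0.413] [0.51  0.25  0.412]
orange 108 [0.025 0.027 0.044] [0.376 0.063 0.029]
```

View pics/c9.png

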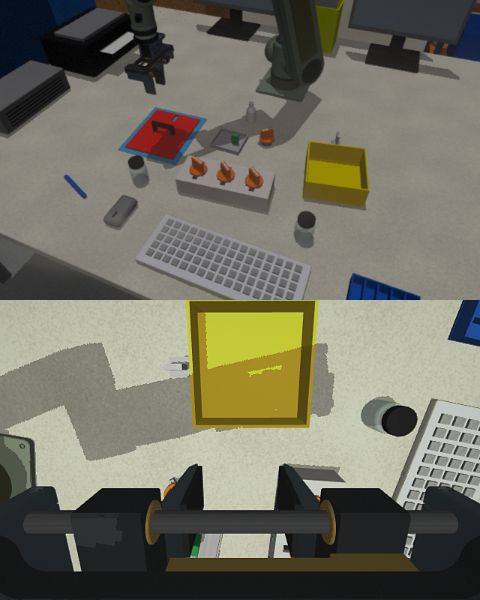

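```bash
python3 - <<'E'
from h import *
im,d,K,T=load('w9'); m=max(comps(mask(im,'yellow')),key=np.sum); P=points(d,K,T); q=P[m]; q=q[q[:,2]>.07]; print('crate rim',len(q),rect(q),rect(onplane(np.argwhere(m)[:,::-1],.075,K,T)))
for name,xy in (('w10',(.54,0)),('w11',(.34,.05))):
    mv(xy,.30,0); im,d,K,T=shot(name); P=points(d,K,T)
    for m in comps(mask(im,'orange'),60):
        q=P[m]; q=q[~np.isnan(q).any(1)]
        z1=np.percentile(q[:,2],98); top=q[q[:,2]>z1-.006]; c=q[(q[:,2]<z1-.03)]
        print(name,np.argwhere(m)[:,::-1].mean(0).round(0),'ztop',z1.round(3),'top',len(top),rect(top),'cap',len(c), rect(c) if len(c) else '')
E
```

```text
crate rim 2907 (array([485.6, 308.8]), array([186.4, 182.1]), 10.93) (array([485.7, 308.7]), array([185.8, 181.7]), 10.99)
w10 [400.  59.] ztop 0.107 top 425 (array([660.9, -87.6]), array([43.4, 14.4]), 67.57) cap 1243 (array([662.7, -86.4]), array([58.8, 54.7]), 24.12)
w10 [320.  69.] ztop 0.107 top 413 (array([650.4,   1.3]), array([43.9, 14.1]), 52.13) cap 1263 (array([650.6,   1.3]), array([54.3, 54.5]), 59.92)
w10 [242.  78.] ztop 0.107 top 406 (array([640. ,  90.5]), array([43.6, 14. ]), 52.36) cap 1272 (array([640.,  90.]), array([53.2, 54. ]), 62.25)
w10 [287. 258.] ztop 0.065 top 205 (array([454.6,  33.2]), array([ 32.8, 156. ]), 75.05) cap 601 (array([397.2,  48.4]), array([53.7, 50.7]), 61.53)
w11 [321. 118.] ztop 0.065 top 288 (array([394.2,  49.4]), array([14. , 43.8]), 40.37) cap 962 (array([394.7,  49.3]), array([53. , 52.9]), 89.92)
```

View pics/w10.png

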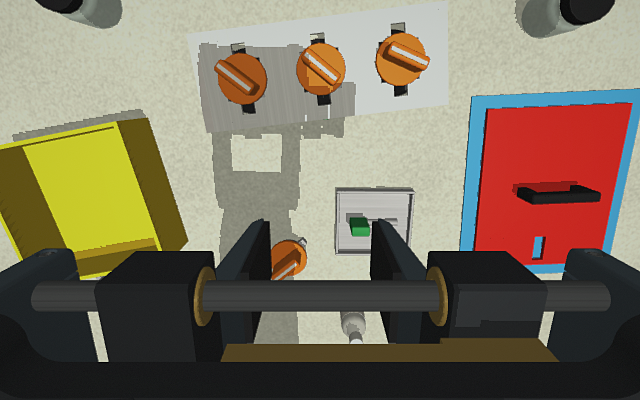

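View pics/w11.png

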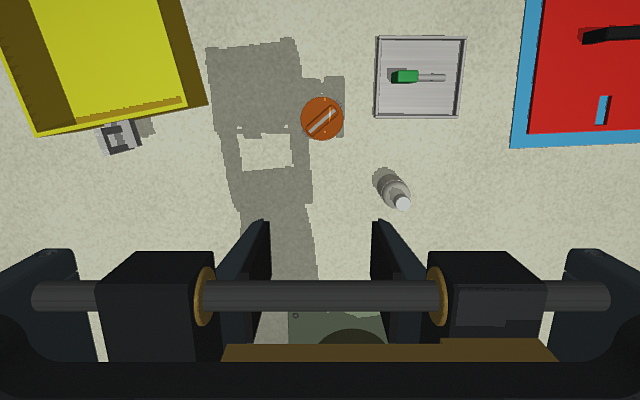

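Readings so far: the pin is in the tray, the lid is flat on the mat, and the caps are at (242,78), (320,69) and (400,59). The bars lie about 45–61° counter-clockwise of the unit's x axis by my numbers, which doesn't match the brief. I'll grip cart_a and feel which way it turns, watching the torque.

```bash
python3 - <<'E'
from h import *
im,d,K,T=load('w10'); print('notches a,b,c',onplane([(238,48),(249,108),(318,40),(323,100),(398,28),(401,88)],.06,K,T)[:,:2].round(3).tolist())
c=np.array([.640,.0903]); y0=52.4
gripper_to(.45,25); mv(c,.15,y0); print(ln(c,.073,.08,contact=6)); gripper_to(0,25); s=info('closed')
t0=state()['wrist_torque']; print('t0',t0.round(3))
for k in range(1,6):
    ctrl.movep([*c,.073-DZ],[180,0,y0+3*k]); ctrl.wait(.15); s=state(); t=s['wrist_torque']-t0
    print(3*k,t.round(2),np.round(s['contact_force'],1),round(s['gripper_width'],3),round(s['ee_rot'][2],1))
    if abs(t[2])>.8: break
E
```

```text
notches a,b,c [[0.674, 0.094], [0.608, 0.086], [0.682, 0.004], [0.617, -0.002], [0.694, -0.085], [0.631, -0.092]]
False
closed t 57.6 w 0.15 F [ 0.5 -0.8 -0. ] g 25.0 p [0.6401 0.0903 0.0387]
t0 [-0.124  0.211 -0.056]
3 [ 0.03 -0.03  0.02] [0.5 0.1 2.8] 0.154 55.4
6 [ 0.05 -0.04  0.07] [-0.5 -0.7  3.5] 0.151 58.3
9 [ 0.06 -0.08 -0.01] [-0.4  0.4  4.2] 0.152 61.3
12 [ 0.   -0.11  0.04] [-0.5  0.1  5.7] 0.155 64.3
15 [ 0.07 -0.07  0.09] [-0.2 -0.6  4.9] 0.152 67.3
```

```bash
python3 - <<'E'
from h import *
c=np.array([.640,.0903]); t0=state()['wrist_torque']
for y in range(71,192,4):
    ctrl.movep([*c,.073-DZ],[180,0,y]); ctrl.wait(.1); s=state(); t=s['wrist_torque']-t0
    if y%3==0 or abs(t[2])>.25: print(y,t.round(2),np.round(s['contact_force'],1),round(s['gripper_width'],3),round(s['ee_rot'][2],1))
    if abs(t[2])>.8 or abs(s['contact_force'][2])>15: break
info('end')
E
```

```text
75 [-0.   -0.04  0.08] [ 0.5 -0.2  4.9] 0.147 74.9
87 [ 0.01 -0.08  0.03] [-0.1 -0.8  4.9] 0.151 86.9
99 [ 0.03 -0.03  0.04] [-0.6 -0.2  4.7] 0.154 98.9
111 [-0.03 -0.12  0.04] [0.  0.3 5. ] 0.153 110.9
123 [-0.03 -0.03  0.06] [ 0.1 -0.3  5.4] 0.151 122.9
135 [ 0.07 -0.15  0.09] [0.2 0.1 5.1] 0.147 134.9
147 [ 0.03 -0.15  0.04] [-0.2  0.5  6.4] 0.152 146.9
159 [ 0.07 -0.07  0.08] [-0.1  0.2  4.4] 0.154 158.9
171 [ 0.07 -0.08  0.06] [-0.  -0.2  4.7] 0.15 170.9
183 [ 0.13 -0.17  0.13] [0.8 0.1 5.2] 0.152 -177.1
191 [-0.07 -0.13 -0.77] [0.1 0.3 4.5] 0.156 -169.3
end t 70.4 w 0.156 F [0.1 0.3 4.5] g 25.2 p [0.6403 0.0901 0.0387]
```

```bash
cat >> h.py <<'E'
CR=np.array([.4855,.3095]); CA=np.radians(10.95)
def crate(x,y): return CR+[np.cos(CA)*x-np.sin(CA)*y,np.sin(CA)*x+np.cos(CA)*y]
def place(xy,yaw,tipoff):        # tipoff: tip height above cartridge underside
    mv(xy,.185,yaw); s=info('over crate')
    if s['gripper_width']<.1: return False
    ln(xy,.06+tipoff-.03,.12); print('touch',ln(xy,.007+tipoff,.03,contact=4)); info('placed')
    gripper_to(.38); ctrl.wait(.1); ln(xy,.185,.2); info('released'); return True
E
python3 - <<'E'
from h import *
c=np.array([.640,.0903])
ctrl.movep([*c,.073-DZ],[180,0,188.5]); info('back')
print(ln(c,.105,.06,contact=12)); s=info('lift'); 
if s['contact_force'][2]>-12 and s['eef_pos'][2]>.065:
    ln(c,.19,.15); s=info('up')
    if s['gripper_width']>.1: print(place(crate(43,43),190.95,.0315))
im,d,K,T=shot('s12','scene'); cv2.imwrite('pics/c12.png',cv2.resize(im[130:300,220:520],(800,453)))
E
```

```text
back t 70.7 w 0.151 F [-0.4 -0.5  4.9] g 25.0 p [0.6402 0.0902 0.0387]
False
lift t 71.3 w 0.15 F [-0.3  0.6 -3. ] g 25.0 p [0.6398 0.0903 0.0705]
up t 72.1 w 0.15 F [-0.6 -0.5 -2.3] g 25.0 p [0.6392 0.0902 0.1544]Traceback (most recent call last):
  File "<stdin>", line 7, in <module>
  File "h.py", line 41, in place
    mv(xy,.185,yaw); s=info('over crate')
    ~~^^^^^^^^^^^^^
  File "h.py", line 35, in mv
    def mv(xy,tip,yaw): ctrl.movep([xy[0],xy[1],tip-DZ],[180,0,yaw])
                        ~~~~~~~~~~^^^^^^^^^^^^^^^^^^^^^^^^^^^^^^^^^^
station.MotionError: the arm cannot take that pose within its joint ranges
```

```bash
python3 - <<'E'
from h import *
print(state()['q'].round(1))
for p in ((43,43),(43,-43),(-43,43),(-43,-43)):
  for y in (190.95,10.95,100.95,-79,-169.05):
    xy=crate(*p); q=ctrl.ik([*xy,.15],[180,0,y]); print(p,xy.round(3),y,None if q is None else np.round(q,1))
E
```

```text
[  7.   25.6  81.6   0.   72.9 -91.5]
(43, 43) [34.535 50.695] 190.95 None
(43, 43) [34.535 50.695] 10.95 None
(43, 43) [34.535 50.695] 100.95 None
(43, 43) [34.535 50.695] -79 None
(43, 43) [34.535 50.695] -169.05 None
(43, -43) [ 50.871 -33.74 ] 190.95 None
(43, -43) [ 50.871 -33.74 ] 10.95 None
(43, -43) [ 50.871 -33.74 ] 100.95 None
(43, -43) [ 50.871 -33.74 ] -79 None
(43, -43) [ 50.871 -33.74 ] -169.05 None
(-43, 43) [-49.9    34.359] 190.95 None
(-43, 43) [-49.9    34.359] 10.95 None
(-43, 43) [-49.9    34.359] 100.95 None
(-43, 43) [-49.9    34.359] -79 None
(-43, 43) [-49.9    34.359] -169.05 None
(-43, -43) [-33.564 -50.076] 190.95 None
(-43, -43) [-33.564 -50.076] 10.95 None
(-43, -43) [-33.564 -50.076] 100.95 None
(-43, -43) [-33.564 -50.076] -79 None
(-43, -43) [-33.564 -50.076] -169.05 None
```

That was a units bug: millimetres passed where metres were needed. Fixing it and continuing.

```bash
sed -i 's/^def crate(x,y): return/def crate(x,y):\n    x,y=x\/1000,y\/1000; return/' h.py
python3 - <<'E'
from h import *
print(crate(43,43)); print(place(crate(43,43),190.95,.0315))
im,d,K,T=shot('s12','scene'); cv2.imwrite('pics/c12.png',cv2.resize(im[130:300,220:520],(800,453)))
E
```

```text
[0.51954916 0.35988506]
over crate t 73.2 w 0.152 F [-0.1 -0.6 -1.2] g 25.0 p [0.5202 0.3588 0.1502]
touch False
placed t 75.3 w 0.154 F [ 0.1  0.8 -2.7] g 25.0 p [0.5197 0.36   0.0041]
released t 76.8 w 0.381 F [ 0.6  0.2 -0.8] g 0.0 p [0.5188 0.3594 0.1493]
True
```

View pics/c12.png

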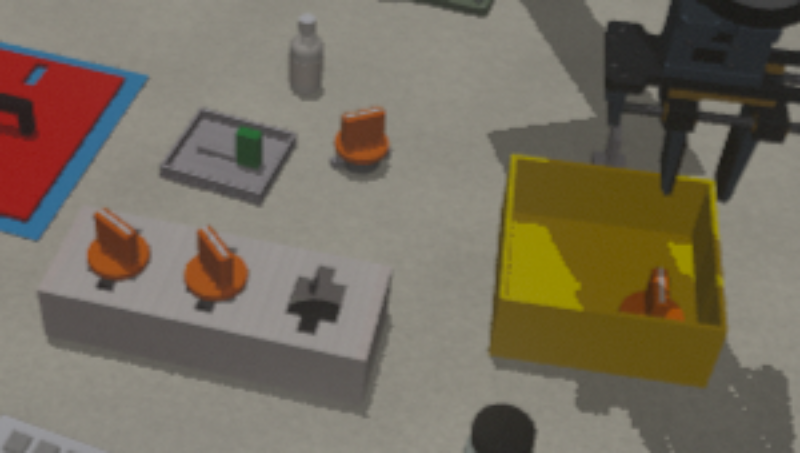

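```bash
cat >> h.py <<'E'
def unlock(c,b):
    gripper_to(.45,30); mv(c,.15,b); print(ln(c,.073,.1,contact=6)); gripper_to(0,30); s=info('closed')
    if s['gripper_width']<.1: return False
    t0=s['wrist_torque'][2]
    for y in [*np.arange(b+20,182,20),183,186,188,190,192]:
        ctrl.movep([*c,.073-DZ],[180,0,y]); ctrl.wait(.08); s=state(); t=s['wrist_torque'][2]-t0
        if abs(t)>.5: break
    print('stop',round(y,1),round(t,2),round(s['ee_rot'][2],1),round(s['gripper_width'],3))
    if y<180 or s['gripper_width']<.1: return False
    ctrl.movep([*c,.073-DZ],[180,0,min(y-1.8,188.5)])
    r=ln(c,.105,.06,contact=12); info('lift')
    if r: return False
    ln(c,.19,.2); s=info('up'); return s['gripper_width']>.1
E
python3 - <<'E'
from h import *
if unlock(np.array([.6504,.0013]),52.1): print(place(crate(43,-43),190.95,.0315))
E
```

```text
False
closed t 80.5 w 0.148 F [-0.2  0.1  2.5] g 30.0 p [0.6505 0.0013 0.0388]
stop 192 -1.05 -168.4 0.154
lift t 86.2 w 0.15 F [ 0.6  0.6 -2.1] g 30.0 p [0.6502 0.0015 0.0705]
up t 86.8 w 0.154 F [ 0.8 -0.2 -3.1] g 30.0 p [0.6496 0.0014 0.1544]
over crate t 88.0 w 0.152 F [-0.4  0.3 -1.5] g 30.0 p [0.5365 0.2745 0.1502]
touch False
placed t 90.0 w 0.159 F [-0.6 -0.5 -2. ] g 30.0 p [0.5361 0.2755 0.0041]
released t 91.5 w 0.378 F [ 0.3 -0.9 -0.4] g 0.0 p [0.5351 0.2751 0.1493]
True
```

```bash
python3 - <<'E'
from h import *
if unlock(np.array([.6613,-.0873]),67.6): print(place(crate(-43,43),190.95,.0315))
mv((.34,.05),.30,0); im,d,K,T=shot('w13'); P=points(d,K,T)
for m in comps(mask(im,'orange'),60):
    q=P[m]; q=q[~np.isnan(q).any(1)]; z1=np.percentile(q[:,2],98); top=q[q[:,2]>z1-.006]
    print(m.sum(),q.mean(0).round(3),'ztop',z1.round(3),len(top),rect(top))
E
```

```text
False
closed t 94.8 w 0.155 F [0.2 0.3 1.7] g 30.0 p [ 0.6614 -0.0873  0.0389]
stop 192 -1.06 -168.5 0.159
lift t 100.0 w 0.152 F [-0.2 -0.5 -1.7] g 30.0 p [ 0.6611 -0.0869  0.0705]
up t 100.6 w 0.151 F [-1.1 -0.3 -2.7] g 30.0 p [ 0.6605 -0.0871  0.1544]
over crate t 102.4 w 0.15 F [ 0.7  0.  -1.5] g 30.0 p [0.4359 0.343  0.1505]
touch False
placed t 104.5 w 0.152 F [-0.8 -0.5 -2. ] g 30.0 p [0.4353 0.3436 0.0041]
released t 106.0 w 0.377 F [ 0.6 -0.4 -0.7] g 0.0 p [0.4344 0.343  0.1494]
True
1459 [0.511 0.35  0.043] ztop 0.07 240 (array([509.9, 357.7]), array([22.2, 14.5]), 11.66)
646 [0.519 0.27  0.04 ] ztop 0.069 66 (array([517.9, 271.5]), array([ 4.6, 13.1]), 6.79)
1878 [0.439 0.336 0.045] ztop 0.07 382 (array([438.1, 343.7]), array([43.8, 14.7]), 11.26)
1262 [0.396 0.049 0.036] ztop 0.065 288 (array([394.2,  49.3]), array([14. , 43.9]), 40.44)
```

```bash
python3 - <<'E'
from h import *
c=np.array([.3943,.0493]); gripper_to(.45,30); mv(c,.12,130.4); print(ln(c,.0325,.1,contact=6)); gripper_to(0,30); s=info('closed')
if s['gripper_width']>.1:
    ln(c,.185,.15); s=info('up')
    if s['gripper_width']>.1: print(place(crate(-43,-43),190.95,.0325))
mv((.45,.18),.33,100.95); im,d,K,T=shot('w14'); P=points(d,K,T)
for m in comps(mask(im,'orange'),60):
    q=P[m]; q=q[~np.isnan(q).any(1)]; z1=np.percentile(q[:,2],98); top=q[q[:,2]>z1-.006]
    print(m.sum(),q.mean(0).round(3),'ztop',z1.round(3),rect(top))
mv((.35,.0),.33,100.95); s,_,_,_=shot('s14','scene'); cv2.imwrite('pics/c14.png',np.vstack([cv2.resize(s[100:330,100:540],(560,293)),cv2.resize(im,(480,300))[:, :].copy() if 0 else cv2.resize(im,(560,300))]))
E
```

```text
False
closed t 112.6 w 0.152 F [ 0.3 -1.2  2.4] g 30.0 p [ 0.3942  0.0492 -0.0019]
up t 113.7 w 0.149 F [-0.  -0.6 -1.7] g 30.0 p [0.3935 0.0492 0.1496]
over crate t 114.6 w 0.155 F [-0.5 -0.9 -2. ] g 30.0 p [0.4508 0.2581 0.1497]
touch False
placed t 116.7 w 0.15 F [-0.2  0.1 -1.5] g 30.0 p [0.4516 0.2592 0.0051]
released t 118.2 w 0.375 F [ 0.2  0.2 -1.1] g 0.0 p [0.4506 0.2587 0.1494]
True
1437 [0.438 0.342 0.042] ztop 0.07 (array([438. , 344.8]), array([43.3, 14.5]), 11.24)
1501 [0.519 0.358 0.042] ztop 0.07 (array([520.7, 360. ]), array([43.2, 12.9]), 11.01)
1223 [0.452 0.261 0.04 ] ztop 0.07 (array([452.8, 260.9]), array([43.5, 13.1]), 10.92)
1242 [0.535 0.276 0.04 ] ztop 0.07 (array([537.4, 275.9]), array([43. , 13.1]), 10.92)
```

View pics/c14.png

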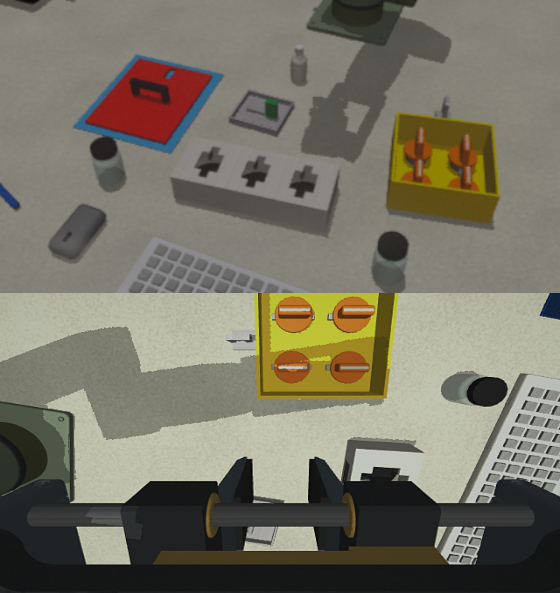

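The pictures show all four cartridges upright in the crate with their tops at 0.070 m. The lid is on the mat, the pin is in the tray and both jars are standing.

```bash
python3 -c "
from h import *
print(order.sign_off())"
```

```text
the job is handed in; nothing more can be done
None
```

The job is handed in: all four cartridges stand in the crate below the rim, the lid lies flat and handle up on the mat, the pin is in the tray and both jars are still standing; sign-off returned no verdict.

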